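# One stroke of the ratchet mould press

## Task

Two small ratchet presses stand on the table; one has a carved wooden mould lying in its bed. Give that mould one full stroke: pull its press's ram up by the round wooden knob, click by click, to the highest tooth and let go so that the pawl holds it there, then push down the flat steel lever at the front until the plate has sunk onto the mould, and let the lever spring back. Leave the empty press and the other things alone.

Things in the scene. Friction and masses are not known exactly. Their poses are not given: they have to be found in the camera images.
- press: Fixed grey stand, 195 mm high, with the wooden mould in its bed; base 150 x 180 mm. Column at the back, two guide cheeks, between them an upright steel bar (the ram, 16 mm square, sawteeth in front) with a wooden plate at its foot and a knob on top. Origin: on the table, under the ram's axis. x runs from its front (towards the robot, yaw up to 0.3 rad either way) to its back, z up.
- press_knob (a point): Centre of the round wooden knob on top of that press's ram: 36 mm across, 31 mm high, sides upright over the middle 18 mm; nothing stands beside it. 235 mm above the table with the ram down, 310 mm on the highest tooth. It moves straight up and down only; 10 to 20 N lifts it past the sprung pawl.
- press_pad (a point): Centre of the top of the thumb pad (26 x 30 mm) at the free end of the flat steel release lever, the sprung pawl's tail, at the front of that press: 147 mm above the table, 123 mm in front of the ram, 100 mm from the lever's pivot. Pushed straight down (2 to 5 N) it lifts the pawl out of the teeth: clear after 15 mm, stop after 27 mm. Springs back when freed.
- press_ram (a joint): Height of that ram in m: 0 = plate on the mould; the pawl catches it at 0.015, 0.030, 0.045, 0.060 and 0.075 (highest tooth); upper stop 0.082. Starts held on one of the two lowest teeth. With the pawl lifted it sinks by its own weight in 1 to 1.5 s; the pawl must stay lifted all the way, or the next tooth catches.
- press_pawl (a joint): Angle of that press's release lever in rad: 0 = at rest, pawl in the teeth; grows as the pad is pushed down; clear of the teeth from 0.15; stop at 0.28.
- spare_ram (a joint): Ram height in m of the other press, which is the same but has no mould in its bed; held on its second tooth (0.030), where it must stay.
- jigger: Double-ended steel measuring cup, 41 mm across, 100 mm high, upright and loose on the table; a bystander. Origin at the centre of its underside.
- tin: Round steel tin full of small cutters, 122 mm across, 25 mm high, loose; a bystander. Origin at the centre of its underside.
- bottle: Little green bottle with a white cap, 25 mm across, 68 mm high, upright and loose; a bystander. Origin at the centre of its underside.

How it is judged:
By the outcome, as a careful person would: the job done as asked, in the order asked, and still so for the second after the job is handed in, with the robot touching nothing.
It also fails if it takes over 45 s, if anything falls off the work surface, if the arm or the gripper's body presses on something with over 40 N, if the wrist force passes 120 N, or if a joint passes its speed limit or range.

## Robot

A 6-joint arm with a two-finger parallel gripper is mounted at the origin on a cart in front of the work surface, level with it; the furniture and walls round the work are solid. World frame = base frame: x ahead of the robot, y to its left, z up, the work surface at z = 0. Lengths are in mm, angles in rad, forces in N, time in s.
With the tool pointing down it reaches from about 350 to 875 mm from the base axis. Payload 4.2 kg.
Tool frame: the origin (TCP) lies midway between the tips of the shut fingers; the grasp point (between the pads) lies 19 mm behind it; z points along the fingers, y is the line along which they close (so a half turn about z gives the same grasp; the last joint's range is limited). The gripper opens to 85 mm and grips with 20 to 120 N. Pads are 22 mm wide; open, the fingers measure 114 mm over their backs; the gripper's body (76 mm by 85 mm) begins 54 mm behind the grasp point. The pads swing forward as they close: fully open they stand 13 mm farther back than shut.
Start: joints at [1.557, 0.385, 0.008, 0, -1.194, -0.259], TCP at [168.361, 601.875, 231.312] pointing down, gripper open.
Joint ranges: [-3.14, 3.14], [-1.21, 2.06], [-1.07, 1.41], [-3.16, 2.05], [-2.99, -0.16], [-3.1, 3.1]. Speed limits (rad/s): [2.79, 2.79, 3.14, 3.14, 3.14, 3.14].

## Interface

Orientations are given as a unit quaternion [x, y, z, w].
In Python, from bench import arm gives the robot as it stands. The module is installed in compiled form; this text tells all that it offers.
- The arm moves only by the shell command python3 -m handwheel 'ROWS' [OPENING]. ROWS is JSON, a list of rows, each an object of numbers: "x", "y", "z": the shift along the world's x, y, z each as a share of 20 cm, from -1 to 1; "ax", "ay", "az": the turn, a rotation vector about the world's x, y, z each as a share of 90 degrees, from -1 to 1. In form: [{"x": .., "y": .., "z": .., "ax": .., "ay": .., "az": ..}, ...]. A call has exactly 8 rows; each row shifts and turns the commanded pose from where the row before left it; what a row does not reach is not made up. A row lasts 1/10 s, in which the tool goes at most 50 mm and 8.59 degrees, less where a joint would pass 70% of its speed; a pose out of reach is approached as far as the arm can. A call with a number of a shift or a turn outside -1 to 1 is refused whole. A call with a gripper value outside its range is refused whole. OPENING is the opening, from -1 (shut) to 1 (fully open), set as the call begins (- or left out, the last holds). The fingers move at their own pace and stop on an object; the grip force is fixed at half the most. Time passes only in rows, so rows that do not move let the fingers close, or fill a call up. It gives the time, the measured TCP pose, the force, the opening and the grip force at its end, in the units of the state.
- arm.read_state(): the state, without advancing time (a new reading comes with each control period).
- arm.get_image(name): name is "scene" or "top"; returns the picture (480x640x3 uint8, red, green, blue); there is no depth.
- arm.camera_params(name): a dict with "K" (3x3 intrinsics, pixels), "k1" (the pictures are not rectified: a ray, as slopes to the right and down, at radius r is drawn at 1 + k1 r^2 times it, then the intrinsics apply), "position" and "orientation" of the camera in the world. Camera axes: x right, y down, z forward; pixel columns grow to the right and rows downward; lengths in mm; the calibration is good to about 2 mm. A picture is of the moment at which its call begins. camera_params takes no time and is no camera call.
- arm.job_done(): hands the job in; it is judged then, once.
The state is a dict: "clock": time; "joints": joint angles; "joint_vel": joint speeds; "joint_efforts": joint torques, N m; "position": TCP position; "ee_rot": TCP orientation; "contact_force": force on the tool from outside, world axes, zero at the start; "wrist_torque": the same for the moment, N m; "gripper_width": finger opening in mm; "grasp_force": force on a finger pad.
Only numpy, scipy, OpenCV 4.12 (cv2) and the standard library are available. Lean on these libraries where they do the work, as an engineer would, in place of code of your own. Each camera call takes 0.05 s, during which the arm holds its last target. There are 200 camera calls.

## Working session

There is one attempt and no reset: what is moved stays moved. The work goes in short steps, Python scripts to look and compute and a shell command to move; the robot and the scene stay as the last step left them, time stands still between calls to the robot, and variables do not carry over. Pictures are saved under pics/ and viewed, at most 10 in all, crops included, and the job is handed in when it is done.

```bash
mkdir -p pics; python3 - <<'E'
from bench import arm
import cv2
for n in("scene","top"):
    cv2.imwrite(f"pics/{n}0.png",arm.get_image(n)[:,:,::-1]); print(n,arm.camera_params(n))
print(arm.read_state())
E
```

```text
scene {'K': array([[530.04066885,   0.        , 315.46156062],
       [  0.        , 530.04066885, 240.89562415],
       [  0.        ,   0.        ,   1.        ]]), 'k1': 0.04111302752078254, 'position': array([-144.44683366, -813.87398656,  720.90387979]), 'orientation': array([ 0.81385098, -0.26599498,  0.16629527, -0.48912077])}
top {'K': array([[595.55278644,   0.        , 325.31953041],
       [  0.        , 595.55278644, 236.51892229],
       [  0.        ,   0.        ,   1.        ]]), 'k1': 0.054091978167159306, 'position': array([ 428.02666273,   41.08068401, 1467.57671691]), 'orientation': array([-0.70060162,  0.7130498 , -0.02000118,  0.01781317])}
{'clock': 0.1, 'joints': array([ 1.55659972e+00,  3.85481944e-01,  6.77184753e-03, -4.19494670e-04,
       -1.19400211e+00, -2.58593558e-01]), 'joint_vel': array([-0.00044714, -0.0016463 ,  0.00302386,  0.00185472, -0.00155254,
        0.00095209]), 'joint_efforts': array([-1.87560759e-04, -3.93318129e+01,  1.88928080e+01,  4.19797406e+00,
       -2.60230241e-03,  5.98957641e-06]), 'position': array([168.23829701, 601.39501749, 230.33555641]), 'ee_rot': array([ 9.90701607e-01, -1.36049145e-01, -7.67375714e-05,  9.74563215e-04]), 'contact_force': array([-0.27062571, -0.87522348, -0.20863536]), 'wrist_torque': array([-7.89449494e-05,  2.62419845e-02,  2.14003701e-02]), 'grasp_force': 0.0, 'gripper_width': 85.06659508433057}
```

View pics/scene0.png

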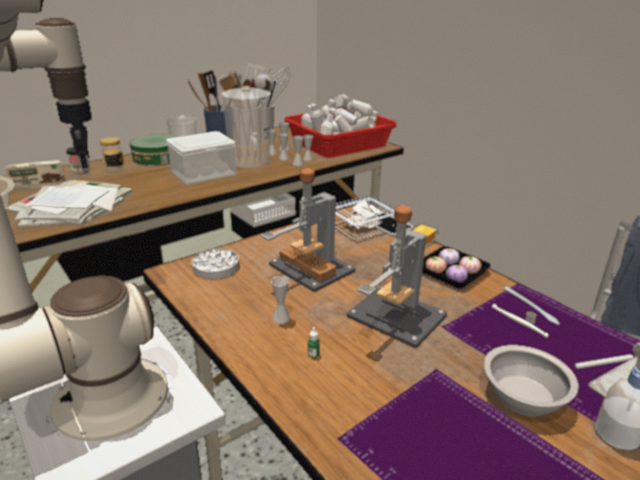

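View pics/top0.png

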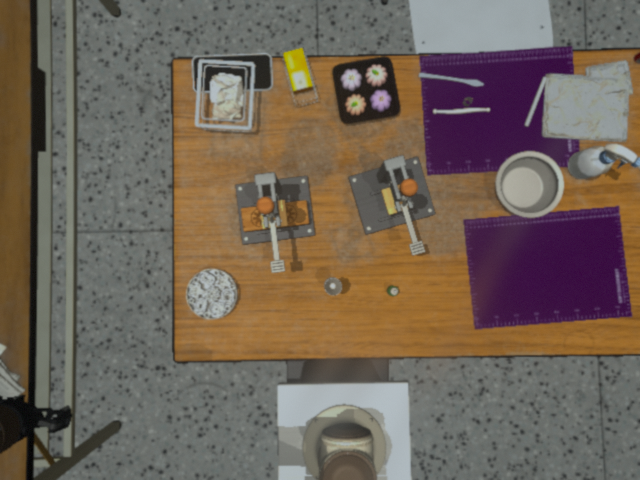

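The left press in the top view (knob at about (265,205), pad at about (277,267)) has the mould. The spare is at about (408,187). Next, enlarged crops.

```bash
python3 - <<'E'
import cv2,numpy as np
t=cv2.imread("pics/top0.png")[165:285,220:330]; s=cv2.imread("pics/scene0.png")[160:300,230:370]
r=lambda a:cv2.resize(a,(int(a.shape[1]*600/a.shape[0]),600),interpolation=cv2.INTER_CUBIC)
cv2.imwrite("pics/tc.png",r(t));cv2.imwrite("pics/sc.png",r(s))
E
cat > h.py <<'E'
import numpy as np,cv2
from bench import arm
from scipy.spatial.transform import Rotation as R
def ray(n,u,v):
    p=arm.camera_params(n);K=p['K']
    d=np.array([(u-K[0,2])/K[0,0],(v-K[1,2])/K[1,1]]);s=d.copy()
    for _ in range(20): s=d/(1+p['k1']*(s@s))
    return p['position'],R.from_quat(p['orientation']).apply([*s,1])
def atz(n,u,v,z):
    o,d=ray(n,u,v);return o+d*(z-o[2])/d[2]
def tri(a,b):
    (o1,d1),(o2,d2)=ray("top",*a),ray("scene",*b)
    t=np.linalg.lstsq(np.c_[d1,-d2],o2-o1,rcond=None)[0]
    p,q=o1+t[0]*d1,o2+t[1]*d2;return (p+q)/2,np.linalg.norm(p-q)
def proj(n,X):
    p=arm.camera_params(n);c=R.from_quat(p['orientation']).inv().apply(np.array(X)-p['position'])
    s=c[:2]/c[2];s=s*(1+p['k1']*(s@s));return s@np.diag([p['K'][0,0],p['K'][1,1]])+p['K'][:2,2]
E
```

```text
(no output)
```

View pics/tc.png

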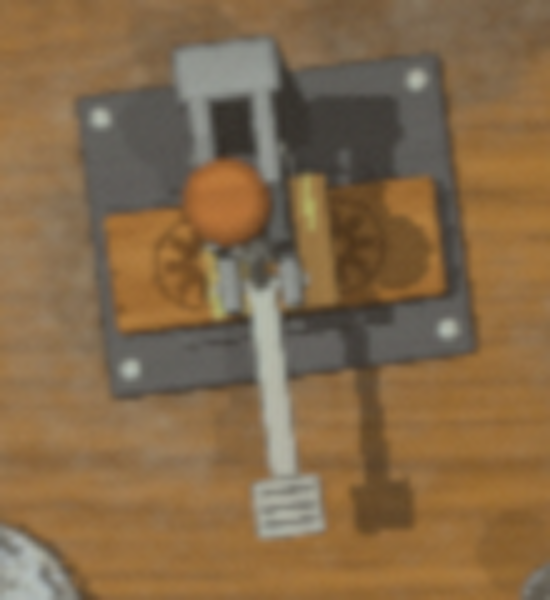

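View pics/sc.png

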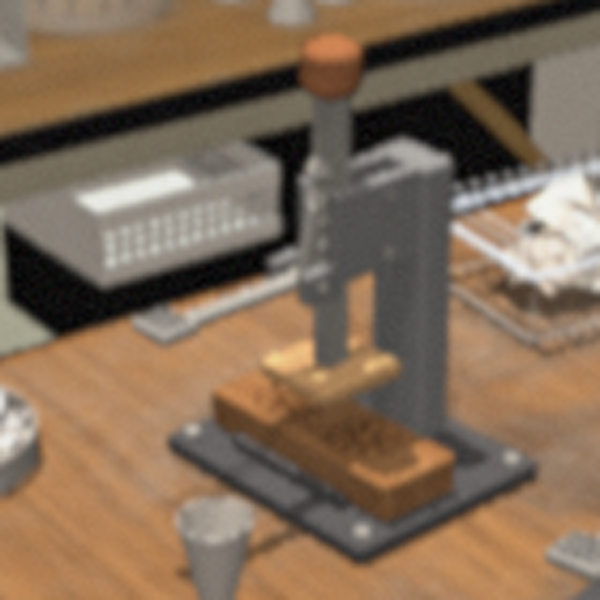

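Top crop: knob at (265.6,205.2) and pad at (278,266.4) in full-image pixels. Scene crop: knob at (307.2,175.2), pad at (269,235.1). Next I triangulate them.

```bash
python3 - <<'E'
from h import *
print(tri((265.4,205),(307.1,175.1)),tri((277.8,266.3),(268.8,235)))
for z in(250,265):print(z,atz("top",265.4,205,z))
p=atz("top",277.8,266.3,147);print(p)
for k in((244,184,195),):pass
# base bolts (crop px) -> yaw, centre
b=[atz("top",220+u/5,165+v/5,12) for u,v in((101,118),(416,79),(447,328),(131,369))]
print(np.round(b,1),np.mean(b,0)); d=b[1]-b[0];print("yaw from bolts",np.arctan2(d[0],-d[1]),np.linalg.norm(d))
for n,uv,z in(("jig",(333,287),100),("bot",(392.5,291),68),("tin",(212,294),25),("spareknob",(408,187),265),("sparepad",(418,248),147)):print(n,atz("top",*uv,z))
E
```

```text
(array([557.56367875, 157.20444051, 267.55099042]), np.float64(1.4561846202266184)) (array([434.76218155, 142.39308338, 148.86107071]), np.float64(0.5567718675015917))
250 [560.06489449 158.48054826 250.        ]
265 [558.4382426 157.0342345 265.       ]
[434.53625937 142.68572243 147.        ]
[[627.3 242.6  12. ]
 [644.   87.8  12. ]
 [521.1  74.6  12. ]
 [503.7 229.3  12. ]] [574.03348065 158.59457821  12.        ]
yaw from bolts 0.1075455047318095 155.69904718470124
jig [385.22366595  20.67196434 100.        ]
bot [ 372.50710561 -118.83490522   68.        ]
tin [371.50841452 311.00858163  25.        ]
spareknob [ 590.03474664 -132.72967362  265.        ]
sparepad [ 469.60493339 -168.55495143  147.        ]
```

```bash
R='{"x":0.14,"y":-0.15,"z":0.06,"az":0.03}'; python3 -m handwheel '[{"x":0.14,"y":-0.15,"z":0.06,"az":0.03},{"x":0.14,"y":-0.15,"z":0.06,"az":0.03},{"x":0.14,"y":-0.15,"z":0.06,"az":0.03},{"x":0.14,"y":-0.15,"z":0.06,"az":0.03},{"x":0.14,"y":-0.15,"z":0.06,"az":0.03},{"x":0.14,"y":-0.15,"z":0.06,"az":0.03},{"x":0.14,"y":-0.15,"z":0.06,"az":0.03},{"x":0.14,"y":-0.15,"z":0.06,"az":0.03}]' 1
```

```text
invalid input at $[0]: expected keys x, y, z, ax, ay, az
```

```bash
python3 -m handwheel '[{"x":0.14,"y":-0.15,"z":0.06,"ax":0,"ay":0,"az":0.03},{"x":0.14,"y":-0.15,"z":0.06,"ax":0,"ay":0,"az":0.03},{"x":0.14,"y":-0.15,"z":0.06,"ax":0,"ay":0,"az":0.03},{"x":0.14,"y":-0.15,"z":0.06,"ax":0,"ay":0,"az":0.03},{"x":0.14,"y":-0.15,"z":0.06,"ax":0,"ay":0,"az":0.03},{"x":0.14,"y":-0.15,"z":0.06,"ax":0,"ay":0,"az":0.03},{"x":0.14,"y":-0.15,"z":0.06,"ax":0,"ay":0,"az":0.03},{"x":0.14,"y":-0.15,"z":0.06,"ax":0,"ay":0,"az":0.03}]' 1
```

```text
clock: 0.9
position: [393.0, 360.3, 327.5]
ee_rot: [0.999, 0.053, -0.0, 0.0]
contact_force: [0.0, 0.2, 0.2]
gripper_width: 85.7
grasp_force: 0.0
```

```bash
python3 -m handwheel '[{"x":0.118,"y":-0.145,"z":0,"ax":0,"ay":0,"az":0},{"x":0.118,"y":-0.145,"z":0,"ax":0,"ay":0,"az":0},{"x":0.118,"y":-0.145,"z":0,"ax":0,"ay":0,"az":0},{"x":0.118,"y":-0.145,"z":0,"ax":0,"ay":0,"az":0},{"x":0.118,"y":-0.145,"z":0,"ax":0,"ay":0,"az":0},{"x":0.118,"y":-0.145,"z":0,"ax":0,"ay":0,"az":0},{"x":0.118,"y":-0.145,"z":0,"ax":0,"ay":0,"az":0},{"x":0,"y":0,"z":0,"ax":0,"ay":0,"az":0}]' 1
python3 - <<'E'
from h import *
a=arm.get_image("scene")[110:260,230:380,::-1];b=arm.get_image("top")[150:300,200:350,::-1]
cv2.imwrite("pics/c2.png",cv2.resize(np.hstack([a,b]),(800,400),interpolation=cv2.INTER_CUBIC))
print(arm.read_state()['position'])
E
```

```text
clock: 1.7
position: [559.2, 155.8, 326.1]
ee_rot: [0.999, 0.05, -0.001, 0.001]
contact_force: [-0.2, -0.5, 0.3]
gripper_width: 85.4
grasp_force: 0.0
[557.63623653 158.1436124  326.44045083]
```

View pics/c2.png

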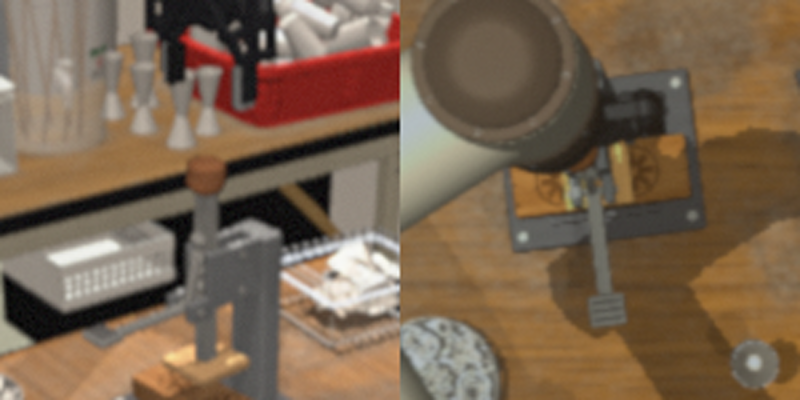

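The open fingers (tips at (175,82) and (243,105) in the crop) straddle the line above the knob (207,175). I descend 80 mm.

```bash
python3 -m handwheel '[{"x":0,"y":0,"z":-0.05,"ax":0,"ay":0,"az":0},{"x":0,"y":0,"z":-0.05,"ax":0,"ay":0,"az":0},{"x":0,"y":0,"z":-0.05,"ax":0,"ay":0,"az":0},{"x":0,"y":0,"z":-0.05,"ax":0,"ay":0,"az":0},{"x":0,"y":0,"z":-0.05,"ax":0,"ay":0,"az":0},{"x":0,"y":0,"z":-0.05,"ax":0,"ay":0,"az":0},{"x":0,"y":0,"z":-0.05,"ax":0,"ay":0,"az":0},{"x":0,"y":0,"z":-0.05,"ax":0,"ay":0,"az":0}]' 1
python3 -m handwheel '[{"x":0,"y":0,"z":0,"ax":0,"ay":0,"az":0},{"x":0,"y":0,"z":0,"ax":0,"ay":0,"az":0},{"x":0,"y":0,"z":0,"ax":0,"ay":0,"az":0},{"x":0,"y":0,"z":0,"ax":0,"ay":0,"az":0},{"x":0,"y":0,"z":0,"ax":0,"ay":0,"az":0},{"x":0,"y":0,"z":0,"ax":0,"ay":0,"az":0},{"x":0,"y":0,"z":0,"ax":0,"ay":0,"az":0},{"x":0,"y":0,"z":0,"ax":0,"ay":0,"az":0}]' -1
```

```text
clock: 2.6
position: [557.6, 158.9, 246.4]
ee_rot: [0.999, 0.052, -0.0, 0.0]
contact_force: [-0.4, -0.4, -0.4]
gripper_width: 85.3
grasp_force: 0.0
clock: 3.4
position: [558.1, 157.1, 248.7]
ee_rot: [0.999, 0.052, 0.001, 0.001]
contact_force: [0.4, -5.7, 0.9]
gripper_width: 33.8
grasp_force: 59.4
```

```bash
python3 -m handwheel '[{"x":0,"y":-0.005,"z":0.02,"ax":0,"ay":0,"az":0},{"x":0,"y":0,"z":0.03,"ax":0,"ay":0,"az":0},{"x":0,"y":0,"z":0.03,"ax":0,"ay":0,"az":0},{"x":0,"y":0,"z":0.03,"ax":0,"ay":0,"az":0},{"x":0,"y":0,"z":0.03,"ax":0,"ay":0,"az":0},{"x":0,"y":0,"z":0.03,"ax":0,"ay":0,"az":0},{"x":0,"y":0,"z":0.03,"ax":0,"ay":0,"az":0},{"x":0,"y":0,"z":0.03,"ax":0,"ay":0,"az":0}]' -1
python3 -m handwheel '[{"x":0,"y":0,"z":0.01,"ax":0,"ay":0,"az":0},{"x":0,"y":0,"z":0.01,"ax":0,"ay":0,"az":0},{"x":0,"y":0,"z":0,"ax":0,"ay":0,"az":0},{"x":0,"y":0,"z":0,"ax":0,"ay":0,"az":0},{"x":0,"y":0,"z":0,"ax":0,"ay":0,"az":0},{"x":0,"y":0,"z":0,"ax":0,"ay":0,"az":0},{"x":0,"y":0,"z":0,"ax":0,"ay":0,"az":0},{"x":0,"y":0,"z":0,"ax":0,"ay":0,"az":0}]' -1
python3 - <<'E'
from h import *
a=arm.get_image("scene")[110:260,230:380,::-1]
cv2.imwrite("pics/c3.png",cv2.resize(a,(600,600),interpolation=cv2.INTER_CUBIC))
E
```

```text
clock: 4.2
position: [557.9, 157.1, 289.5]
ee_rot: [0.999, 0.051, -0.002, 0.001]
contact_force: [8.4, -5.5, -19.4]
gripper_width: 33.6
grasp_force: 64.4
clock: 5.0
position: [558.0, 157.1, 297.3]
ee_rot: [0.999, 0.052, 0.0, 0.001]
contact_force: [4.1, -2.8, -3.6]
gripper_width: 33.5
grasp_force: 66.7
```

View pics/c3.png

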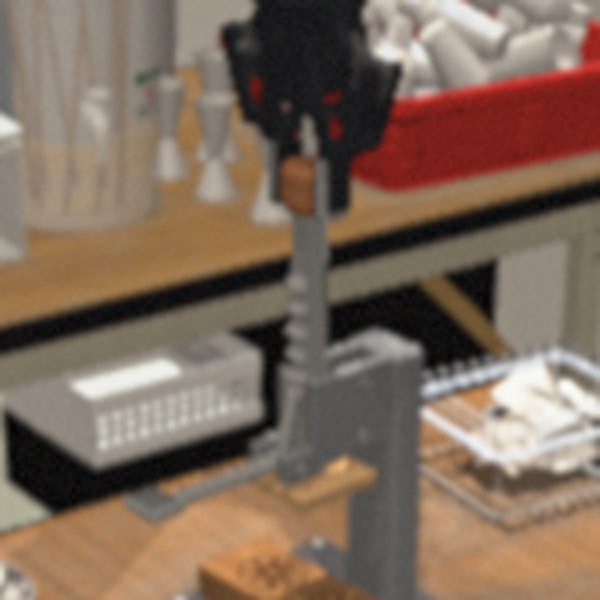

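The knob is in the grip, the plate is lifted high, and the vertical force is down to about the ram's weight. So I set it gently onto the tooth and release.

```bash
python3 -m handwheel '[{"x":0,"y":0,"z":-0.01,"ax":0,"ay":0,"az":0},{"x":0,"y":0,"z":-0.01,"ax":0,"ay":0,"az":0},{"x":0,"y":0,"z":0,"ax":0,"ay":0,"az":0},{"x":0,"y":0,"z":0,"ax":0,"ay":0,"az":0},{"x":0,"y":0,"z":0,"ax":0,"ay":0,"az":0},{"x":0,"y":0,"z":0,"ax":0,"ay":0,"az":0},{"x":0,"y":0,"z":0,"ax":0,"ay":0,"az":0},{"x":0,"y":0,"z":0,"ax":0,"ay":0,"az":0}]' -1
python3 -m handwheel '[{"x":0,"y":0,"z":0,"ax":0,"ay":0,"az":0},{"x":0,"y":0,"z":0,"ax":0,"ay":0,"az":0},{"x":0,"y":0,"z":0,"ax":0,"ay":0,"az":0},{"x":0,"y":0,"z":0,"ax":0,"ay":0,"az":0},{"x":0,"y":0,"z":0,"ax":0,"ay":0,"az":0},{"x":0,"y":0,"z":0,"ax":0,"ay":0,"az":0},{"x":0,"y":0,"z":0,"ax":0,"ay":0,"az":0},{"x":0,"y":0,"z":0,"ax":0,"ay":0,"az":0}]' 1
python3 -m handwheel '[{"x":0,"y":0,"z":0.06,"ax":0,"ay":0,"az":0},{"x":0,"y":0,"z":0.06,"ax":0,"ay":0,"az":0},{"x":0,"y":0,"z":0.06,"ax":0,"ay":0,"az":0},{"x":0,"y":0,"z":0.06,"ax":0,"ay":0,"az":0},{"x":0,"y":0,"z":0.06,"ax":0,"ay":0,"az":0},{"x":0,"y":0,"z":0.06,"ax":0,"ay":0,"az":0},{"x":0,"y":0,"z":0,"ax":0,"ay":0,"az":0},{"x":0,"y":0,"z":0,"ax":0,"ay":0,"az":0}]' 1
python3 - <<'E'
from h import *
a=arm.get_image("scene")[110:260,230:380,::-1]
cv2.imwrite("pics/c4.png",cv2.resize(a,(600,600),interpolation=cv2.INTER_CUBIC))
for z in(265,280,295,310,317):print(z,(proj("scene",(557.8,157.3,z))-[230,110])*4)
E
```

```text
clock: 5.85
position: [558.0, 157.1, 293.9]
ee_rot: [0.999, 0.052, 0.001, 0.001]
contact_force: [3.9, -5.1, -0.9]
gripper_width: 33.6
grasp_force: 66.9
clock: 6.65
position: [557.5, 157.9, 293.3]
ee_rot: [0.999, 0.052, -0.0, -0.0]
contact_force: [1.0, 0.2, -0.4]
gripper_width: 85.6
grasp_force: 0.0
clock: 7.45
position: [557.5, 157.9, 365.3]
ee_rot: [0.999, 0.052, -0.0, -0.0]
contact_force: [0.4, -0.1, -0.6]
gripper_width: 85.5
grasp_force: 0.0
265 [309.82721895 264.24869508]
280 [309.90985335 240.54073512]
295 [309.99309523 216.56049285]
310 [310.07695232 192.30249148]
317 [310.11629838 180.88545531]
```

View pics/c4.png

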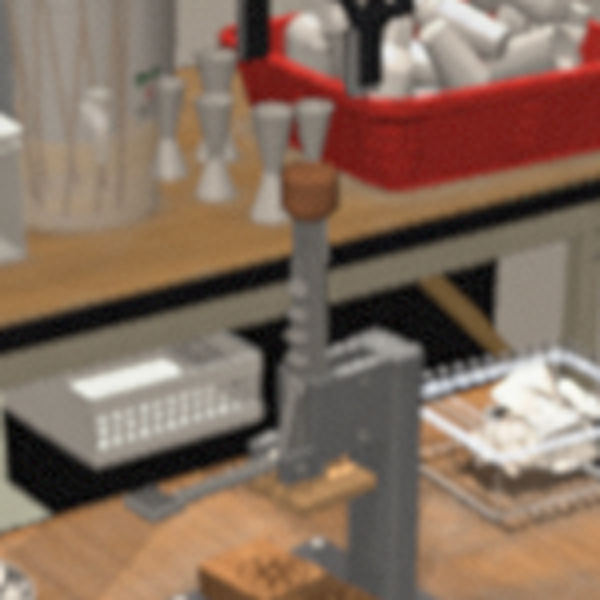

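The knob centre is at (310,190) in the crop, which matches 310 mm (highest tooth). Next: back off, shut the fingers and go down above the pad.

```bash
python3 -m handwheel '[{"x":-0.077,"y":-0.0095,"z":0,"ax":0,"ay":0,"az":0},{"x":-0.077,"y":-0.0095,"z":0,"ax":0,"ay":0,"az":0},{"x":-0.077,"y":-0.0095,"z":0,"ax":0,"ay":0,"az":0},{"x":-0.077,"y":-0.0095,"z":0,"ax":0,"ay":0,"az":0},{"x":-0.077,"y":-0.0095,"z":0,"ax":0,"ay":0,"az":0},{"x":-0.077,"y":-0.0095,"z":0,"ax":0,"ay":0,"az":0},{"x":-0.077,"y":-0.0095,"z":0,"ax":0,"ay":0,"az":0},{"x":-0.077,"y":-0.0095,"z":0,"ax":0,"ay":0,"az":0}]' -1
python3 -m handwheel '[{"x":0,"y":0,"z":-0.12,"ax":0,"ay":0,"az":0},{"x":0,"y":0,"z":-0.12,"ax":0,"ay":0,"az":0},{"x":0,"y":0,"z":-0.12,"ax":0,"ay":0,"az":0},{"x":0,"y":0,"z":-0.12,"ax":0,"ay":0,"az":0},{"x":0,"y":0,"z":-0.12,"ax":0,"ay":0,"az":0},{"x":0,"y":0,"z":-0.12,"ax":0,"ay":0,"az":0},{"x":0,"y":0,"z":-0.12,"ax":0,"ay":0,"az":0},{"x":0,"y":0,"z":-0.12,"ax":0,"ay":0,"az":0}]' -1
python3 - <<'E'
from h import *
a=arm.get_image("scene")[110:260,230:380,::-1];b=arm.get_image("top")[170:320,200:350,::-1]
cv2.imwrite("pics/c5.png",cv2.resize(np.hstack([a,b]),(800,400),interpolation=cv2.INTER_CUBIC))
E
```

```text
clock: 8.3
position: [433.4, 142.4, 364.5]
ee_rot: [0.999, 0.052, -0.001, 0.0]
contact_force: [-0.3, -0.9, 0.3]
gripper_width: 0.2
grasp_force: 0.0
clock: 9.1
position: [433.8, 142.4, 172.2]
ee_rot: [0.999, 0.052, -0.0, 0.0]
contact_force: [-0.7, -0.1, -0.2]
gripper_width: 0.1
grasp_force: 0.0
```

View pics/c5.png

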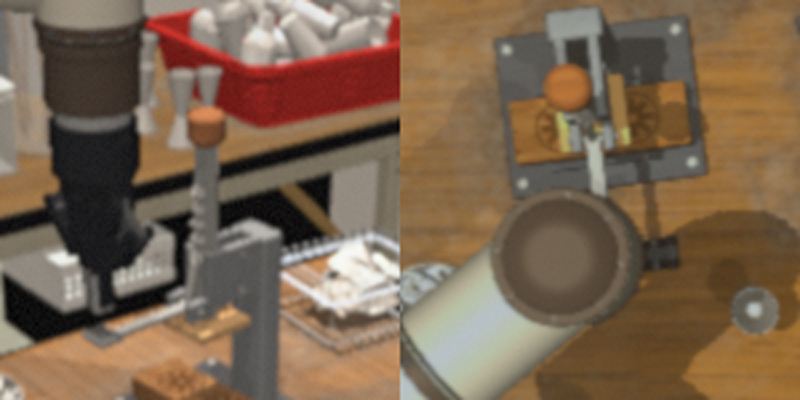

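The shut fingertip (102,310) is right above the pad (102,335), with the ram still up (knob at (207,128)). Push down 21 mm past contact and hold.

```bash
python3 -m handwheel '[{"x":0,"y":0,"z":-0.1,"ax":0,"ay":0,"az":0},{"x":0,"y":0,"z":-0.03,"ax":0,"ay":0,"az":0},{"x":0,"y":0,"z":-0.03,"ax":0,"ay":0,"az":0},{"x":0,"y":0,"z":-0.03,"ax":0,"ay":0,"az":0},{"x":0,"y":0,"z":-0.02,"ax":0,"ay":0,"az":0},{"x":0,"y":0,"z":-0.02,"ax":0,"ay":0,"az":0},{"x":0,"y":0,"z":0,"ax":0,"ay":0,"az":0},{"x":0,"y":0,"z":0,"ax":0,"ay":0,"az":0}]' -1
for i in 1 2; do python3 -m handwheel '[{"x":0,"y":0,"z":0,"ax":0,"ay":0,"az":0},{"x":0,"y":0,"z":0,"ax":0,"ay":0,"az":0},{"x":0,"y":0,"z":0,"ax":0,"ay":0,"az":0},{"x":0,"y":0,"z":0,"ax":0,"ay":0,"az":0},{"x":0,"y":0,"z":0,"ax":0,"ay":0,"az":0},{"x":0,"y":0,"z":0,"ax":0,"ay":0,"az":0},{"x":0,"y":0,"z":0,"ax":0,"ay":0,"az":0},{"x":0,"y":0,"z":0,"ax":0,"ay":0,"az":0}]' -1; done
python3 - <<'E'
from h import *
a=arm.get_image("scene")[150:300,230:380,::-1];b=arm.get_image("top")[170:320,200:350,::-1]
cv2.imwrite("pics/c6.png",cv2.resize(np.hstack([a,b]),(800,400),interpolation=cv2.INTER_CUBIC))
for z in(235,250,265):print(z,(proj("scene",(557.8,157.3,z))-[230,150])*400/150)
E
```

```text
clock: 10.0
position: [435.0, 142.8, 127.7]
ee_rot: [0.999, 0.052, 0.001, -0.0]
contact_force: [0.2, -1.7, 2.8]
gripper_width: -0.1
grasp_force: 1.6
clock: 10.8
position: [434.6, 142.9, 127.4]
ee_rot: [0.999, 0.052, 0.0, -0.0]
contact_force: [2.0, -1.3, 2.6]
gripper_width: -0.1
grasp_force: 1.5
clock: 11.6
position: [434.5, 142.8, 127.4]
ee_rot: [0.999, 0.052, 0.0, -0.0]
contact_force: [2.0, 0.0, 4.0]
gripper_width: 0.2
grasp_force: 1.5
235 [206.44249503 100.57926982]
250 [206.49678965  85.12646287]
265 [206.5514793   69.49913005]
```

View pics/c6.png

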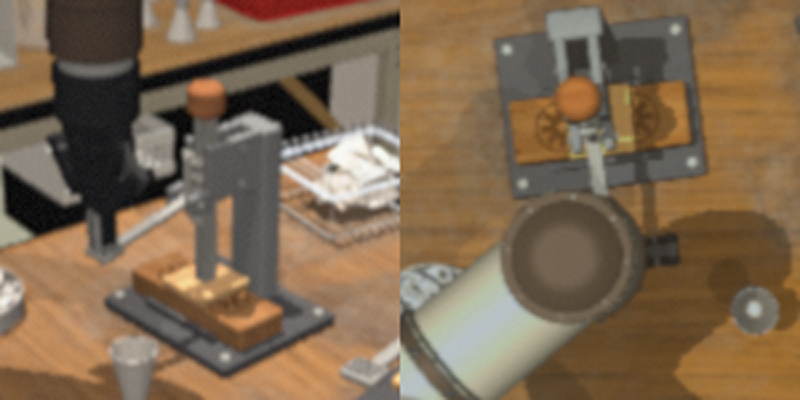

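The knob at (207,99) corresponds to 235 mm, so the plate is on the mould. I raise the tool so the lever springs back.

```bash
python3 -m handwheel '[{"x":0,"y":0,"z":0.04,"ax":0,"ay":0,"az":0},{"x":0,"y":0,"z":0.04,"ax":0,"ay":0,"az":0},{"x":0,"y":0,"z":0.06,"ax":0,"ay":0,"az":0},{"x":-0.05,"y":0,"z":0.1,"ax":0,"ay":0,"az":0},{"x":-0.05,"y":0,"z":0.1,"ax":0,"ay":0,"az":0},{"x":-0.05,"y":0,"z":0.1,"ax":0,"ay":0,"az":0},{"x":0,"y":0,"z":0,"ax":0,"ay":0,"az":0},{"x":0,"y":0,"z":0,"ax":0,"ay":0,"az":0}]' -1
python3 - <<'E'
from h import *
a=arm.get_image("scene")[150:350,220:460,::-1]
cv2.imwrite("pics/c7.png",cv2.resize(a,(720,600),interpolation=cv2.INTER_CUBIC))
for p in((557.8,157.3,235),(434.6,142.5,147),(434.6,142.5,128)):print((proj("scene",p)-[220,150])*3)
E
```

```text
clock: 12.5
position: [403.6, 142.3, 215.1]
ee_rot: [0.999, 0.052, -0.0, -0.0]
contact_force: [-0.4, -0.4, -1.3]
gripper_width: 0.1
grasp_force: 0.0
[262.24780691 113.15167854]
[145.86936505 257.10523628]
[146.60661845 278.42217644]
```

View pics/c7.png

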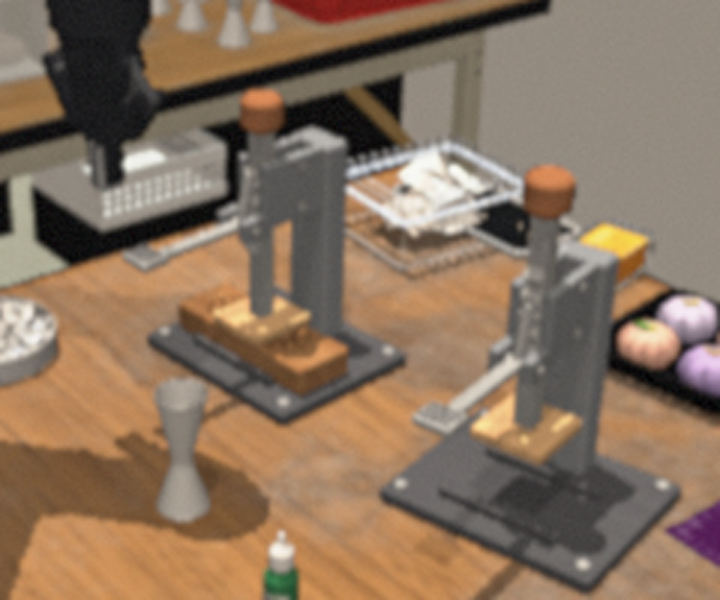

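The plate rests on the mould (knob at (262,111)), the pad has sprung back to (145,257), the spare press and bystanders are as before, and the gripper is clear of everything.

```bash
python3 -c "
from bench import arm
print(arm.job_done())"
```

```text
the job is handed in; nothing more can be done
None
```

The job is handed in: I raised the ram to its highest tooth and let go, then held the lever down until the plate sank onto the mould and let it spring back; the last picture shows the empty press and the other things undisturbed.

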